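# Free the vial racks in the incubator tray: unlatch and raise the hold-down tongue

## Task

Pull the incubator's tray out to its stop, then grip the round black knob of the hold-down tongue, pull it sideways (to the right as seen from the robot looking at the incubator) against its spring until the latch is clear of the ball, and with it pulled lift the tongue off the ball. Finish still gripping the knob and holding the tongue raised, its socket at least 40 mm off the ball, with the tray left fully out, so that a colleague can take the vials; it falls back if let go. Do not disturb the bottle, beaker and tip box that stand beside the incubator.

Things in the scene. Friction and masses are not known exactly. Their poses are not given: they have to be found in the camera images.
- incubator: low white box 280 (x) by 320 (y) by 140 mm high, fixed to the bench with its open front towards the robot. Origin: middle of its front face's lower edge, on the bench; its own x axis points from its front to its back, y to the left as seen from the robot, z up. All directions and offsets below are in these axes.
- tray (a joint): how far the tray is pulled out along the incubator's -x, in m: 0 shut, 0.180 at its stop; friction about 2 N, it stays where it is left. It may start up to 30 mm open. Its white front panel is 12 mm thick, 314 mm wide and reaches to 127 mm above the bench.
- tray_handle (a point): middle of the tray's steel bar handle, a level bar 11 mm thick and 120 mm long along y, 108 mm above the bench, its centre line 45 mm in front of the panel (39 mm clear gap behind the bar); it is carried by two posts, 54 mm to either side of the middle, running back to the panel.
- ball_center (a point): centre of the steel ball head (32 mm across, 46 mm above the bench) on the tray's floor, 115 mm behind the handle along x, on the tray's middle line; it moves with the tray.
- socket_center (a point): centre of the round socket (44 mm across) at the front of the aluminium hold-down tongue; coincides with ball_center when seated. The tongue turns up about a hinge pin along y, 115 mm behind the ball centre and 56 mm above the bench; 40 mm off the ball is 0.35 rad, stop at 0.85. It falls back by its weight (about 2 N at the knob). A cross bar on it spans two low vial racks fixed in the tray.
- latch (a joint): how far the spring latch is pulled sideways along the incubator's -y, in m: 0 home (its bolt under the ball: the tongue cannot rise), 0.016 fully pulled; the bolt is clear of the ball from about 0.008. The spring takes about 3 N at the start and 8.5 N fully pulled and returns it. The latch rides on the tongue's front end and turns up with it.
- latch_knob: black ball knob 24 mm across on a 12 mm stem, fixed on the latch; origin: centre of the ball, 105 mm above the bench with the tongue down, straight above the steel ball when the latch is home. The latch's flat top lies 27 mm below it; nothing else is as high within 55 mm (front panel 58 mm in front). With the tray shut it is under the roof; with the tray out it is 110 mm in front of the incubator.
- bottle: bystander: glass bottle with white cap, 60 mm across, 140 mm high; origin: centre of its underside.
- beaker: bystander: open glass beaker 66 mm across, 85 mm high; origin: centre of its underside.
- tip_box: bystander: grey box with clear lid, 85 by 60 by 61 mm high; origin: centre of its underside.

How it is judged (in metres and radians):
On the way, in this order (a step that is already met when the one before it is completed fails the run):
1. the tray is pulled out to its stop, the tongue still down (value of joint tray above 0.172 m and distance between socket_center and ball_center below 0.009 m and value of joint latch below 0.003 m), for 0.1 s.
2. the latch is pulled sideways clear of the ball, the tongue still down (value of joint latch above 0.007 m and distance between socket_center and ball_center below 0.009 m and contact force between the fingers and latch_knob above 0.5 N), for 0.05 s.
At the end, for the whole second after the job is handed in: The fingers still grip the latch knob (over 1 N) and hold the tongue still (under 30 mm/s) with its socket at least 36 mm from its seat on the ball; the tray is within 15 mm of its outer stop; the bystanders were not moved over 30 mm or tipped (distance between socket_center and ball_center above 0.036 m and contact force between the fingers and latch_knob above 1 N and value of joint tray above 0.165 m and linear speed of latch_knob below 0.03 m/s); the arm keeps its last pose, push and grip.
It fails at once if the bottle is pushed along or tipped (distance of bottle from where it was at the start of the episode above 0.03 m or angle between bottle's own z axis and vertical above 0.35 rad).
It fails at once if the beaker is pushed along or tipped (distance of beaker from where it was at the start of the episode above 0.03 m or angle between beaker's own z axis and vertical above 0.35 rad).
It fails at once if the tip box is pushed along or tipped (distance of tip_box from where it was at the start of the episode above 0.03 m or angle between tip_box's own z axis and vertical above 0.35 rad).
It also fails if it takes over 51 s, if anything falls off the work surface, if the arm or the gripper's body presses on something with over 40 N, if the wrist force passes 120 N, or if a joint passes its speed limit or range.

## Robot

A 7-joint arm with a two-finger parallel gripper is mounted at the origin on the work surface. World frame = base frame: x ahead of the robot, y to its left, z up, the work surface at z = 0. Lengths are in mm, angles in rad, forces in N, time in s.
With the tool pointing down it reaches from about 425 to 875 mm from the base axis. Payload 8.4 kg.
Tool frame: the origin (TCP) lies midway between the tips of the shut fingers; the grasp point (between the pads) lies 19 mm behind it (manip.tcp_to_grasp is the distance from the TCP to the grasp point, in mm); y points along the fingers, z is the direction in which the jaws open and shut, and the axes are right-handed (so a half turn about y gives the same grasp; the last joint's range is limited). The gripper opens to 87 mm and grips with 3 to 60 N. Pads are 19 mm wide; open, the fingers measure 117 mm over their backs; the gripper's body (75 mm by 190 mm) begins 51 mm behind the grasp point.
Start: joints at [1.048, 0.333, 0.04, 1.465, -0.013, 1.343, -0.059], TCP at [267.273, -592.477, 222.546] pointing down, gripper open.
Joint ranges: [-2.58, 2.58], [-0.38, 2.09], [-1.3, 1.39], [0.25, 2.4], [-1.5, 4.64], [0.08, 2.09], [-2.65, 2.65]. Speed limits (rad/s): [2.22, 2.22, 2.79, 2.79, 3.14, 3.14, 3.14].

## Interface

Orientations are given as a 3x3 rotation matrix whose columns are the frame's x, y, z axes.
In Python, from cell import manip gives the robot as it stands. Calls block until the motion is done:
- manip.move_pose(position, orientation): joint-space move of the TCP to a pose.
- manip.line_to(position, speed=150, orientation=None, guard=None): straight line of the TCP; orientation=None keeps the orientation; speed is the mean speed in mm/s. With guard (N) it stops when the force on the tool has changed by that much, and returns True; else False.
- manip.goto_joints(angles): joint-space move.
- manip.set_gripper(opening): finger opening in mm; the grip force is fixed at half the most; returns when the fingers have stopped.
- manip.hold(seconds).
- manip.inverse_kinematics(position, orientation): joint angles nearest the present ones, or None.
- manip.state(): the state.
- manip.read_camera(name): name is "scene" or "top" or "wrist"; returns (picture, depth): 420x560x3 uint8, blue, green, red; 420x560 float32, mm along the optical axis (not along the pixel's ray), 0 where there is no reading.
- manip.get_calibration(name): a dict with "intrinsics" (3x3 intrinsics, pixels), "R" (3x3) and "t" (3): a world point X has camera coordinates R X + t; the wrist camera has in their place "tool_from_camera" (4x4, takes a point from camera to tool coordinates, whose origin is the TCP and whose axes are the tool frame's). Camera axes: x right, y down, z forward; pixel columns grow to the right and rows downward; lengths in mm; the calibration is good to about 2 mm. The wrist camera is an equidistant fisheye: a pixel r from the principal point sees the ray r / f radians off the axis. A picture is of the moment at which its call begins: read the wrist's pose just before it. get_calibration takes no time and is no camera call.
A pose or a line that the arm cannot do raises manip.PlanningError and nothing moves.
- manip.sign_off(): hands the job in, once; it reports no verdict.
Trained networks look in the newest picture that a camera, given by its name, has taken for a name from the list of things; names that differ only in an ending like _2 or _b are one class to them, and where a whole thing is asked for, a point or a joint stands for the part that bears it (a point fixed in the world has none). Each returns a list of dicts, best first, with "confidence" (0 to 1); they miss things now and then, are a little off and sometimes report something else, mostly with a low value. They report only what shows in the picture. A call takes as long as a camera call.
- manip.trace(camera, query): "mask" (420x560 bool, what is visible of it) and "centre" ([column, row] in pixels, amid what is visible of it).
- manip.landmark_of(camera, query): "centre" ([column, row] in pixels: a listed point, or the origin of a listed thing).
The state is a dict: "time_s": time; "joints": joint angles; "joint_vel": joint speeds; "joint_torque": joint torques, N m; "tcp_pos": TCP position; "orientation": TCP orientation; "wrist_force": force on the tool from outside, world axes, zero at the start; "wrist_torque": the same for the moment, N m; "width": finger opening in mm.
Only numpy, scipy, OpenCV 4.12 (cv2) and the standard library are available. Lean on these libraries where they do the work, as an engineer would, in place of code of your own. Each camera call takes 0.05 s, during which the arm holds its last target.

## Working session

There is one attempt and no reset: what is moved stays moved. The work goes in short steps, each a Python script; the robot and the scene stay as the last script left them, time stands still between calls to the robot, and variables do not carry over. Pictures are saved under pics/ and viewed, and the job is handed in when it is done.

```bash
ls; mkdir -p pics; cat > h.py <<'E'
from cell import manip
import numpy as np, cv2
def ray(cam,px,st=None):
    c=manip.get_calibration(cam);K=np.array(c["intrinsics"])
    u=(px[0]-K[0,2])/K[0,0];v=(px[1]-K[1,2])/K[1,1]
    if cam=="wrist":
        T=np.array(c["tool_from_camera"]);r=np.hypot(u,v)
        d=np.array([u/r*np.sin(r),v/r*np.sin(r),np.cos(r)]) if r>1e-9 else np.array([0,0,1.])
        R=np.array(st["orientation"]);o=R@T[:3,3]+np.array(st["tcp_pos"]);d=R@T[:3,:3]@d
    else:
        R=np.array(c["R"]);o=-R.T@np.array(c["t"]);d=R.T@np.array([u,v,1.])
    return o,d/np.linalg.norm(d)
def tri(rs):
    A=np.zeros((3,3));b=np.zeros(3)
    for o,d in rs:
        P=np.eye(3)-np.outer(d,d);A+=P;b+=P@o
    x=np.linalg.solve(A,b);return x,[np.linalg.norm((np.eye(3)-np.outer(d,d))@(x-o)) for o,d in rs]
def atz(o,d,z): return o+d*(z-o[2])/d[2]
def pix(cam,px,depth):
    c=manip.get_calibration(cam);K=np.array(c["intrinsics"])
    p=np.linalg.inv(K)@np.array([px[0],px[1],1.])*depth
    return np.array(c["R"]).T@(p-np.array(c["t"]))
E
python3 - <<'E'
from h import *
print(manip.state())
for n in("scene","top","wrist"):
    st=manip.state();p,d=manip.read_camera(n);cv2.imwrite(f"pics/{n}0.png",p);np.save(f"d_{n}.npy",d)
    for q in("tray_handle","incubator","bottle","beaker","tip_box","latch_knob"):
        for r in manip.landmark_of(n,q)[:2]:
            o,dd=ray(n,r["centre"],st)
            z={"tray_handle":108,"latch_knob":105}.get(q,0)
            print(n,q,round(r["confidence"],2),np.round(r["centre"]),np.round(atz(o,dd,z)))
print(manip.tcp_to_grasp)
E
```

```text
pics
{'time_s': 0.0, 'joints': array([ 1.04780642,  0.33389304,  0.03988037,  1.46627543, -0.01341   ,
        1.34329319, -0.05850873]), 'joint_vel': array([-0.00014935,  0.00128372,  0.00031109,  0.00119627, -0.00044491,
       -0.00081755, -0.00168049]), 'joint_torque': array([ 2.89416148e-04, -6.56366086e+01,  1.33519705e+00, -4.03799057e+01,
       -5.98060247e-02,  4.49270848e-02,  1.43841930e-04]), 'tcp_pos': array([ 267.07110659, -592.08330943,  221.66887456]), 'orientation': array([[-9.11551150e-01, -7.49662034e-04,  4.11186016e-01],
       [-4.11186687e-01,  1.41678984e-03, -9.11550054e-01],
       [ 1.00790300e-04, -9.99998715e-01, -1.59972745e-03]]), 'wrist_force': array([-0.13506841, -0.47252062,  0.02370748]), 'wrist_torque': array([-0.05438094,  0.00958598,  0.05378063]), 'width': 87.12827508808462}
scene tray_handle 0.94 [290. 198.] [647.  57. 108.]
scene incubator 0.81 [319. 234.] [717.  38.   0.]
scene bottle 0.83 [196. 315.] [ 450. -160.    0.]
scene beaker 0.82 [263. 321.] [ 586. -177.    0.]
scene tip_box 0.74 [288. 158.] [659. 294.   0.]
top tray_handle 0.77 [252. 191.] [655.  62. 108.]
top incubator 0.77 [260. 170.] [729.  46.   0.]
top bottle 0.62 [342. 273.] [ 456. -159.    0.]
top beaker 0.92 [346. 226.] [ 577. -175.    0.]
top tip_box 0.77 [164. 199.] [658. 296.   0.]
18.700000000000003
```

View pics/scene0.png

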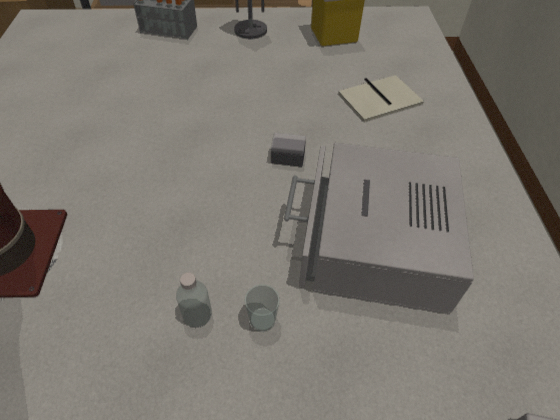

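View pics/top0.png

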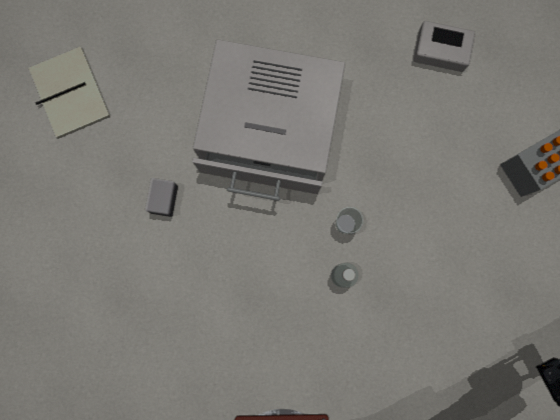

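The scene picture shows the incubator slightly rotated, with its handle at about (297,198). The tip box is at (289,151), the bottle at (192,300) and the beaker at (262,308). The top picture agrees, with the handle bar running from (230,192) to (280,198). Next I'll fit the yaw from depth and triangulate.

```bash
python3 - <<'E'
from h import *
for cam in("top","scene"):
    d=np.load(f"d_{cam}.npy");c=manip.get_calibration(cam);K=np.array(c["intrinsics"])
    v,u=np.nonzero(d>0);P=np.stack([u,v,np.ones(len(u))])
    X=(np.array(c["R"]).T@(np.linalg.inv(K)@P*d[v,u]-np.array(c["t"])[:,None])).T
    box=(abs(X[:,0]-800)<280)&(abs(X[:,1]-60)<260)
    m=box&(abs(X[:,2]-140)<7)&(X[:,0]>650);  r=cv2.minAreaRect(X[m][:,:2].astype(np.float32)); print(cam,"roof",m.sum(),r,np.median(X[m][:,2]))
    print(np.round(cv2.boxPoints(r)))
    m=box&(X[:,2]>98)&(X[:,2]<115)&(X[:,0]<690); print("bar",m.sum(),np.round(X[m].mean(0)) if m.any() else 0)
p={c:None for c in("scene","top")}
for q in("tray_handle","tip_box","bottle","beaker"):
    rs=[]
    for n in p:
        r=manip.landmark_of(n,q)
        if r: rs.append(ray(n,r[0]["centre"]))
    if len(rs)==2: print(q,tri(rs))
E
```

```text
top roof 14844 ((845.23681640625, 20.202102661132812), (320.47186279296875, 311.0887756347656), 78.38984680175781) 140.8008405374453
[[ 661. -105.]
 [ 965. -168.]
 [1030.  146.]
 [ 725.  208.]]
bar 341 [659.  35. 111.]
scene roof 16757 ((858.7393798828125, 13.729232788085938), (323.5993347167969, 280.54351806640625), 78.29045867919922) 141.10829173913712
[[ 689. -116.]
 [ 963. -173.]
 [1029.  144.]
 [ 754.  201.]]
bar 357 [656.  30. 112.]
tray_handle (array([651.0324461 ,  61.24168143, 103.98037966]), [np.float64(4.2291081821849135), np.float64(4.229108182184787)])
tip_box (array([658.46009272, 296.33307119,  -2.53129944]), [np.float64(0.4830059127449161), np.float64(0.48300591274484544)])
bottle (array([ 452.98782964, -159.56803375,    1.0229424 ]), [np.float64(3.438076106198571), np.float64(3.43807610619866)])
beaker (array([ 581.56369848, -174.70613476,   -6.07447888]), [np.float64(4.386973109656395), np.float64(4.386973109656522)])
```

```bash
cat >> h.py <<'E'
def down(zx,tilt=0):
    z=np.array([zx[0],zx[1],0.]);z/=np.linalg.norm(z);y=np.array([0,0,-1.]);return np.stack([np.cross(y,z),y,z],1)
YAW=np.radians(-11.65)
def axes(yaw=None):
    a=YAW if yaw is None else yaw
    return np.array([np.cos(a),np.sin(a),0]),np.array([-np.sin(a),np.cos(a),0])
E
python3 - <<'E'
from h import *
ix,iy=axes()
h=np.array([651,58,230.])
for s in(1,-1):
    for nm,v in(("x",ix),("y",iy)):
      for p in (h,h-ix*165-[0,0,140],h-ix*50-[0,0,140]): print(s,nm,manip.inverse_kinematics(p,down(s*v)))
R=down(ix)
manip.move_pose(h-ix*40+[0,0,60],R)
k=0
rs=[];
for off in (-60*iy-ix*40,60*iy-ix*40,0*iy):
    manip.line_to(h+off+[0,0,40],speed=250)
    st=manip.state();p,d=manip.read_camera("wrist");cv2.imwrite(f"pics/w{k}.png",p);k+=1
    r=manip.landmark_of("wrist","tray_handle")
    print([(x["centre"],x["confidence"]) for x in r])
    if r: rs.append(ray("wrist",r[0]["centre"],st)); print(atz(*rs[-1],108))
print(tri(rs)); print(manip.state()["time_s"])
E
```

```text
1 x [ 0.31028129  0.40742948 -0.63315801  1.41604066  0.24040422  1.39580089
 -0.52868579]
1 x [ 0.46125096  0.22969357 -0.80678007  1.95244956  0.19215232  1.03694259
 -0.63423622]
1 x [ 0.31647432  0.41981715 -0.62616229  1.70262263  0.27037478  1.10690571
 -0.59392265]
1 y [ 0.34195493  0.41776633 -0.67986559  1.41431847  0.26178358  1.40075938
  1.02774578]
1 y [ 0.49224106  0.23794161 -0.8428084   1.95127085  0.20551328  1.03966138
  0.92591912]
1 y [ 0.3625413   0.43498833 -0.68736269  1.70035096  0.30235861  1.11504053
  0.95362089]
-1 x [ 0.58724449  0.55895167 -1.0968256   1.40198111  0.4938686   1.47449289
  2.44711659]
-1 x [ 0.69302725  0.31746871 -1.09001706  1.94441863  0.3212195   1.06882165
  2.40384227]
-1 x [ 0.63491602  0.59783082 -1.09514686  1.68822017  0.56422024  1.21023631
  2.34000629]
-1 y [ 0.24598473  0.38950138 -0.54079457  1.41960698  0.200163    1.38727415
 -2.07222966]
-1 y [ 0.38533138  0.21225805 -0.71990707  1.95545798  0.16259878  1.03137012
 -2.18153189]
-1 y [ 0.2644053   0.40507084 -0.55831021  1.705251    0.2365641   1.09906635
 -2.139961  ]
[([316.2, 138.4], 0.55)]
[645.71233734  53.50792588 108.        ]
[([311.3, 251.5], 0.71)]
[643.78817993  56.78158009 108.        ]
[([274.5, 195.3], 0.83)]
[644.99045978  55.36892231 108.        ]
(array([644.90063114,  53.56797932, 101.47890466]), [np.float64(1.5178742150882947), np.float64(1.0715738582296734), np.float64(0.47515664102645094)])
5.8667
```

View pics/w2.png

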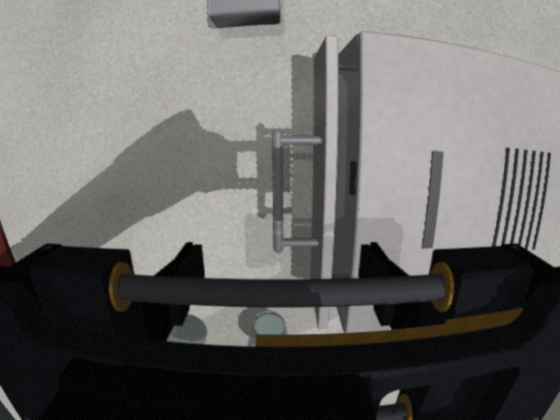

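View pics/w0.png

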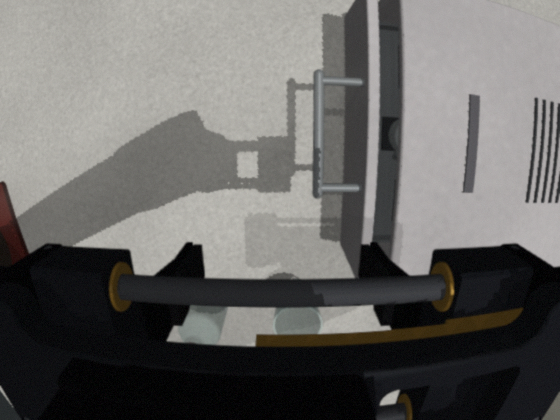

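The wrist view (w2) shows the bar running vertically from (278,133) to (278,250), with the panel at column 325. I'll use the bar ends and the panel edge to refine the yaw and position.

```bash
python3 - <<'E'
from h import *
import cv2
# w2 pose == current pose
st=manip.state();p,_=manip.read_camera("wrist")
r=manip.trace("wrist","tray_handle");print([ (x["confidence"],x["centre"],x["mask"].sum()) for x in r])
m=r[0]["mask"]
vs=[]
for v in range(148,238,10):
    c=np.nonzero(m[v,255:295])[0]+255
    if len(c): q=atz(*ray("wrist",(c.mean(),v),st),108);vs.append(q);print(v,c.min(),c.max(),np.round(q,1))
vs=np.array(vs);f=np.polyfit(vs[:,1],vs[:,0],1);print("yaw",np.degrees(-np.arctan(f[0])))
a=atz(*ray("wrist",(277,133),st),108);b=atz(*ray("wrist",(278,251),st),108);print(a,b,np.linalg.norm(a-b),(a+b)/2)
E
```

```text
[(0.62, [326.9, 173.7], np.int64(11799))]
148 274 285 [659.3 104.7 108. ]
158 274 284 [656.8  94.9 108. ]
168 274 284 [654.7  84.9 108. ]
178 274 284 [652.6  74.9 108. ]
188 274 284 [650.5  64.8 108. ]
198 274 284 [648.4  54.5 108. ]
208 274 284 [646.2  44.  108. ]
218 274 284 [644.   33.4 108. ]
228 274 284 [641.7  22.6 108. ]
yaw -11.9266537351743
[659.93281186 119.86543279 108.        ] [635.28137096  -3.03148743 108.        ] 125.34491029422972 [647.60709141  58.41697268 108.        ]
```

```bash
sed -i 's/-11.65/-11.8/' h.py; python3 - <<'E'
from h import *
ix,iy=axes();h=np.array([647.5,57.5,0])
manip.set_gripper(38)
manip.move_pose(h+[0,0,160],down(ix))
print(manip.state()["tcp_pos"],manip.state()["width"])
g=manip.line_to(h+[0,0,88],speed=80,guard=8)
s=manip.state();print(g,s["tcp_pos"],s["wrist_force"])
if not g:
    manip.set_gripper(0);s=manip.state();print(s["width"],s["tcp_pos"],s["wrist_force"],s["time_s"])
p,_=manip.read_camera("wrist");cv2.imwrite("pics/g1.png",p)
E
```

```text
[647.8910168   57.58408002 161.02262377] 37.793433946469705
False [647.88926904  57.67957007  88.57906875] [ 0.38488725 -0.34181819 -0.10927605]
10.01728997955448 [647.63226643  57.47983176  88.09634938] [ 0.29897951 -0.20150468  0.99513897] 9.1917
```

View pics/g1.png

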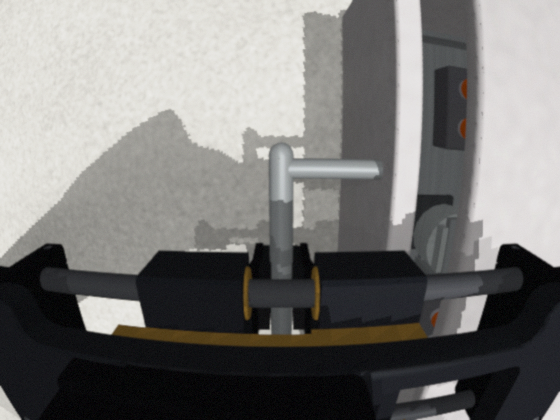

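The bar is gripped, with the fingers stopped at 10 mm. Next I'll pull the tray to its stop.

```bash
python3 - <<'E'
from h import *
ix,iy=axes();p0=manip.state()["tcp_pos"].copy()
try:
    g=manip.line_to(p0-ix*130,speed=100,guard=25)
    s=manip.state();print(g,(s["tcp_pos"]-p0)@ix,(s["tcp_pos"]-p0)@iy,s["wrist_force"])
    if not g:
        g=manip.line_to(p0-ix*190,speed=40,guard=14)
        s=manip.state();print(g,(s["tcp_pos"]-p0)@ix,(s["tcp_pos"]-p0)@iy,s["wrist_force"],s["width"])
        manip.hold(0.2);s=manip.state();print((s["tcp_pos"]-p0)@ix,s["tcp_pos"],s["wrist_force"],s["time_s"])
except manip.PlanningError as e: print(e)
q,_=manip.read_camera("wrist");cv2.imwrite("pics/g2.png",q)
q,_=manip.read_camera("top");cv2.imwrite("pics/t2.png",q)
E
```

```text
False -130.10375453537856 -0.18634971324997482 [-1.93266414 -2.34495183  2.68852596]
True -149.62727129177466 -0.22772529306198672 [ 3.44432555  0.45976444 -2.08263676] 9.818259696886322
-149.62911087044935 [501.12286931  87.83550149  87.99347279] [0.44893561 1.79563835 3.36943087] 11.6083
```

View pics/t2.png

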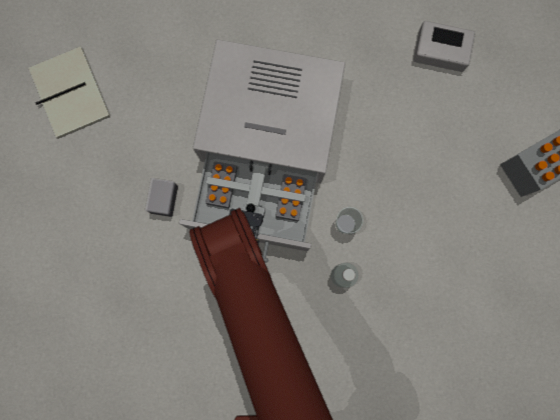

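The top picture shows the tray well out, with the knob at about (251,208) and the tongue down. I'll pull a little further to confirm this is the stop.

```bash
python3 - <<'E'
from h import *
ix,iy=axes();p0=manip.state()["tcp_pos"].copy()
g=manip.line_to(p0-ix*12,speed=20,guard=20)
s=manip.state();print(g,(s["tcp_pos"]-p0)@ix,s["wrist_force"],s["width"])
manip.hold(0.3);s=manip.state();print((s["tcp_pos"]-p0)@ix,s["tcp_pos"],s["wrist_force"],s["time_s"])
E
```

```text
True 0.08641974782910308 [2.33313446 0.04881864 0.66562   ] 9.681840235097727
0.06909846363946306 [501.20491982  87.89177257  88.02511741] [ 1.43623058 -1.2287708   0.70723236] 12.3083
```

It is hard against the stop, with the handle 225 mm in front of the incubator as expected. I'll release it and look at the knob.

```bash
python3 - <<'E'
from h import *
ix,iy=axes();p0=manip.state()["tcp_pos"].copy()
manip.set_gripper(38)
manip.line_to(p0+[0,0,100],speed=150)
print(manip.state()["wrist_force"])
k=np.array([613.6,64.4,0]);R=down(iy)
manip.set_gripper(60)
rs=[]
manip.move_pose(k-ix*30+iy*30+[0,0,230],R)
for i,off in enumerate((-30*ix+iy*30,-30*ix-30*iy,10*ix)):
    if i: manip.line_to(k+off+[0,0,230],speed=200)
    st=manip.state();p,d=manip.read_camera("wrist");cv2.imwrite(f"pics/k{i}.png",p)
    r=manip.landmark_of("wrist","latch_knob")
    print([(x["centre"],round(x["confidence"],2)) for x in r])
    if r: rs.append(ray("wrist",r[0]["centre"],st)); print(atz(*rs[-1],105))
if len(rs)>1: print(tri(rs))
rt=[]
for c in("scene","top"):
    manip.read_camera(c);r=manip.landmark_of(c,"latch_knob")
    print(c,[(x["centre"],round(x["confidence"],2),atz(*ray(c,x["centre"]),105)) for x in r])
    r=manip.landmark_of(c,"tray_handle")
    print(c,[(x["centre"],round(x["confidence"],2),atz(*ray(c,x["centre"]),108)) for x in r[:1]])
print(manip.state()["time_s"])
E
```

```text
[ 0.88693286  0.12201832 -0.77500813]
[([250.8, 235.4], 0.78)]
[615.61473917  65.47286546 105.        ]
[([314.7, 231.9], 0.55)]
[612.53964885  65.47128558 105.        ]
[([279.7, 190.4], 0.78)]
[611.90097719  65.53968064 105.        ]
(array([612.06628213,  65.79446205, 109.1253024 ]), [np.float64(2.083187723934208), np.float64(1.096118440907321), np.float64(1.026770078776433)])
scene [([275.8, 196.5], 0.62, array([616.73657214,  64.74332364, 105.        ]))]
scene [([221.6, 190.0], 0.82, array([498.16813243,  83.49603027, 108.        ]))]
top []
top [([240.2, 254.3], 0.83, array([503.80497128,  91.93267635, 108.        ]))]
17.3833
```

View pics/k0.png

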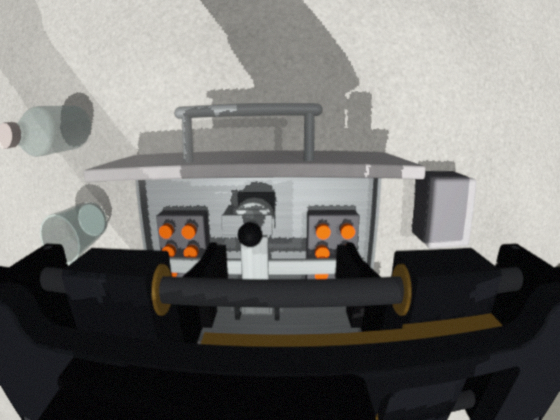

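View pics/k2.png

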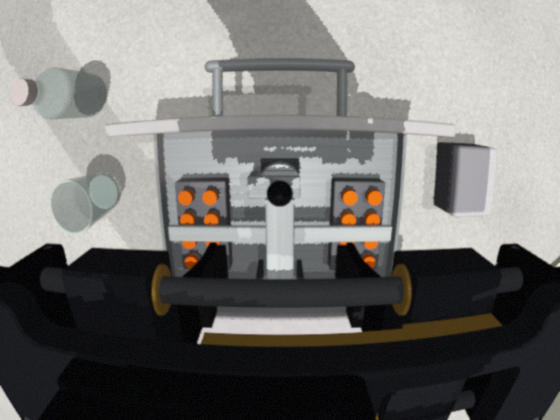

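The knob is at (250,235) in k0 and (280,190) in k2. It triangulates to about (613,65.3,105–109), and the handle offset predicts (613.6,64.4,105). I'll grip it now.

```bash
python3 - <<'E'
from h import *
ix,iy=axes();k=np.array([613.2,65.1,0])
manip.set_gripper(48)
manip.line_to(k+[0,0,140],speed=150)
g=manip.line_to(k+[0,0,87],speed=80,guard=8)
s=manip.state();print(g,s["tcp_pos"],s["wrist_force"])
if not g:
    manip.set_gripper(0);s=manip.state();print(s["width"],s["tcp_pos"],s["wrist_force"],s["time_s"])
p,_=manip.read_camera("wrist");cv2.imwrite("pics/kg.png",p)
E
```

```text
False [613.41741208  65.30749693  87.26627963] [ 0.48134533  0.21452207 -0.46604861]
22.001794418932 [613.25504944  64.79384145  87.17431694] [-0.65702749 -1.40942611  1.959163  ] 20.0833
```

View pics/kg.png

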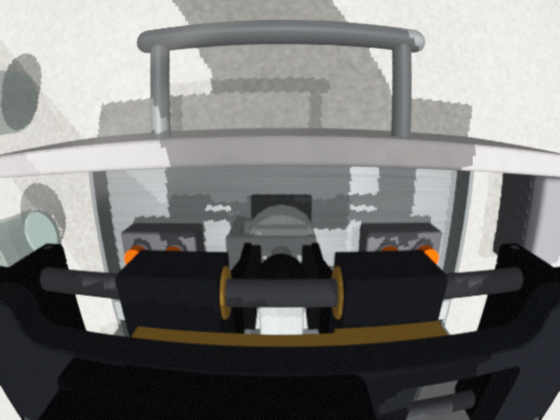

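The width reads 22 mm on the 24 mm ball. The bar read 1 mm low in the same way, so the grip is near the middle. Next is the sideways pull.

```bash
python3 - <<'E'
from h import *
ix,iy=axes();p0=manip.state()["tcp_pos"].copy()
for d in(7,13):
    g=manip.line_to(p0-iy*d,speed=25,guard=20)
    s=manip.state();e=s["tcp_pos"]-p0;print(g,e@ix,e@iy,e[2],"F",s["wrist_force"]@iy,s["wrist_force"],s["width"])
    if g: break
manip.hold(0.3)
s=manip.state();e=s["tcp_pos"]-p0;print(e@iy,"F",s["wrist_force"]@iy,s["width"],s["time_s"])
p,_=manip.read_camera("wrist");cv2.imwrite("pics/kp.png",p)
E
```

```text
False -0.03534016451969818 -6.256989755202002 0.07167318799024258 F 4.401146251932974 [ 2.01053088  4.07614011 -0.18090925] 22.13818070308239
False -0.07867839770158988 -11.639363794238513 0.07997617780129929 F 6.122190209859882 [ 2.44997407  5.74253494 -1.71053191] 22.0461438310035
-11.540753656518154 F 6.309574738540893 22.195617106619512 21.2667
```

View pics/kp.png

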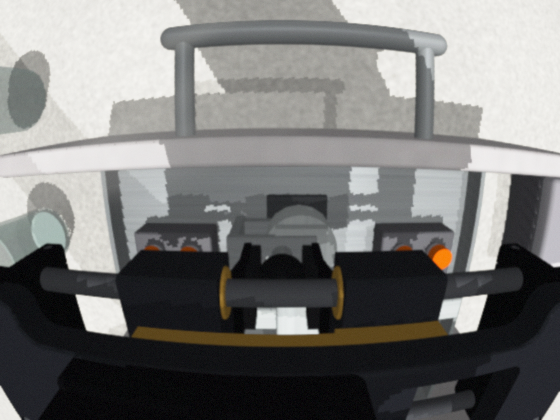

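The latch moved about 11.5 mm with roughly 6.5 N of spring force, and the grip held. Next I'll lift along the hinge arc.

```bash
python3 - <<'E'
from h import *
ix,iy=axes();p0=manip.state()["tcp_pos"].copy()-iy*0.8
f=lambda a:p0+ix*(115-115*np.cos(a)+49*np.sin(a))+np.array([0,0,49*np.cos(a)+115*np.sin(a)-49])
for a in np.arange(0.08,0.53,0.08):
    g=manip.line_to(f(a),speed=40,guard=25)
    s=manip.state();e=s["tcp_pos"]-f(a);print(round(a,2),g,np.round([e@ix,e@iy,e[2]],1),"F",np.round([s["wrist_force"]@ix,s["wrist_force"]@iy,s["wrist_force"][2]],1),round(s["width"],1),s["time_s"])
    if g: break
p,_=manip.read_camera("wrist");cv2.imwrite("pics/kl.png",p)
p,_=manip.read_camera("scene");cv2.imwrite("pics/ks.png",p)
E
```

```text
0.08 False [-0.2  1.3 -0.2] F [ 2.1  5.8 -4.6] 22.2 21.7167
0.16 False [-0.6  1.3 -0.4] F [ 0.8  7.1 -4.9] 22.2 22.1167
0.24 False [-0.8  1.4 -0.4] F [-0.4  7.4 -4.1] 22.5 22.5167
0.32 False [-1.   1.5 -0.5] F [-0.5  7.  -3.1] 22.1 22.9167
0.4 False [-1.1  1.5 -0.5] F [-1.9  7.3 -3. ] 22.4 23.3167
0.48 False [-1.2  1.6 -0.5] F [-2.4  6.5 -2.9] 22.4 23.7167
```

View pics/kl.png

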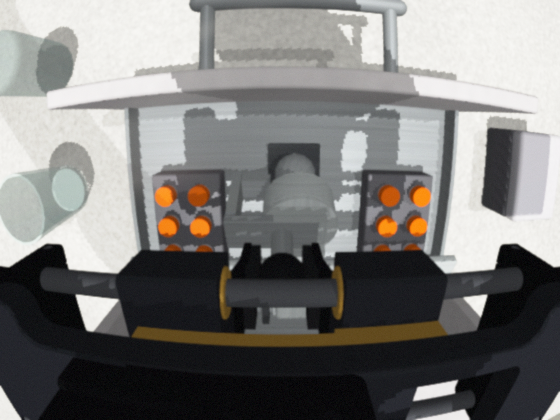

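View pics/ks.png

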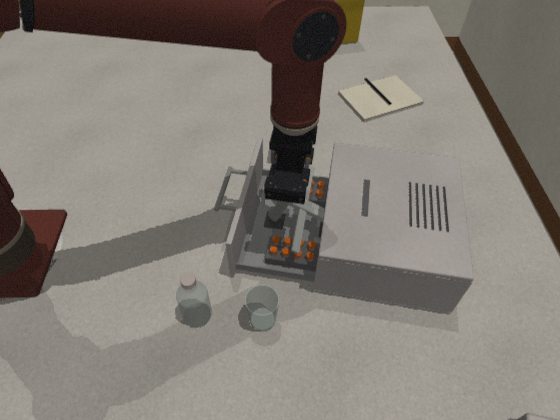

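The wrist picture shows the socket raised at about (300,200) and the bare ball at (295,165). The tool pushes about 2 N along +x, so I'll check that the tray hasn't crept in.

```bash
python3 - <<'E'
from h import *
ix,iy=axes();h=np.array([501.2,87.9,108])
manip.hold(0.3)
for c in("scene","top","wrist"):
    st=manip.state();manip.read_camera(c);r=manip.landmark_of(c,"tray_handle")
    for x in r[:1]:
        q=atz(*ray(c,x["centre"],st),108);print(c,x["centre"],round(x["confidence"],2),np.round(q,1),(q-h)@ix)
    r=manip.landmark_of(c,"ball_center")
    for x in r[:1]:
        q=atz(*ray(c,x["centre"],st),46);print(c,"ball",x["centre"],round(x["confidence"],2),(q-h)@ix)
    r=manip.landmark_of(c,"socket_center")
    for x in r[:1]: print(c,"sock",x["centre"],round(x["confidence"],2))
s=manip.state();print(s["tcp_pos"],s["wrist_force"]@ix,s["wrist_force"],s["width"],s["time_s"])
E
```

```text
scene [221.1, 188.9] 0.91 [496.9  86.8 108. ] -3.975645323296223
scene ball [274.7, 209.0] 0.75 113.597918236682
scene sock [275.1, 196.3] 0.65
top [239.9, 255.5] 0.75 [501.   92.7 108. ] -1.175701423947616
top ball [251.2, 212.5] 0.61 111.65626142709303
wrist ball [296.7, 171.6] 0.71 114.09170183521093
wrist sock [296.4, 196.7] 0.57
[644.57048129  47.24237315 134.20721228] -2.5098513000482123 [-1.11601723  6.93127529 -2.49574558] 22.226496963330845 24.7167
```

```bash
python3 - <<'E'
from h import *
a=manip.state();manip.hold(1.0);s=manip.state();print(s["tcp_pos"]-a["tcp_pos"],s["width"],s["wrist_force"])
manip.read_camera("top")
for q in("bottle","beaker","tip_box"):
    r=manip.landmark_of("top",q);print(q,r and (r[0]["centre"],atz(*ray("top",r[0]["centre"]),0)))
manip.read_camera("wrist")
print([x["centre"] for x in manip.landmark_of("wrist","ball_center")[:1]],[x["centre"] for x in manip.landmark_of("wrist","socket_center")[:1]])
manip.sign_off()
E
```

```text
[ 0.03136647 -0.03316543 -0.01671364] 22.139187600139145 [-0.85941764  6.54688074 -2.40815118]
bottle ([342.8, 275.3], array([ 451.44785486, -161.05722692,    0.        ]))
beaker ([347.8, 222.7], array([ 585.85426731, -178.87237083,    0.        ]))
tip_box ([160.9, 200.8], array([652.46866857, 304.77012056,   0.        ]))
[[295.4, 174.2]] [[299.2, 198.2]]
the job is handed in; nothing more can be done
```

The job is handed in: the tray is out at its stop and the gripper is still holding the knob with the tongue raised. No verdict was reported.

- **Tray:** I gripped the handle and pulled about 150 mm until it would go no further. The handle ended 225 mm in front of the incubator, as it should with the tray fully out. After the lift, the scene and top cameras put the handle within about 4 mm of that, and none showed it moving in.
- **Latch:** I gripped the knob (fingers stopped at 22 mm) and moved it about 11.5 mm sideways against 6–7 N of spring force. The latch counts as clear from about 8 mm.
- **Tongue:** I lifted it to about 0.48 rad, with the knob 47 mm higher, which puts the socket about 55 mm off the ball. The wrist picture showed the ball bare.
- **Final hold:** over one second the tool moved less than 0.1 mm and the grip stayed at 22 mm.
- **Bystanders:** the last positions of the bottle, beaker and tip box were within about 11 mm of the first ones. The tip box differed most, at about 10 mm; the arm never went near it, so I put this down to detection error.

Some checks were weaker than the rest:
- **Height measurements:** the wrist camera put the handle at 101 mm and the knob at 109 mm, against the stated 108 mm and 105 mm.
- **Missed detections:** the top camera did not find the knob before the grip, or the socket after the lift.
- **Push on the knob:** a push of about 2.5 N towards the incubator remained, close to the tray's 2 N friction, but the tray did not move.

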